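# Set a tube to its mark in the bench press and stamp it

## Task

Slide the brass tube, marked end first, down the sloping bore of the green marking press until its black ring mark is level with the mouth of the bore, and let go of it there. Press the red pedal right down to its stop and let it spring up again, then draw the tube out and lay it gently in the grey tray across its two blue ribs. Leave the tin, the oak prism and the pen where they are.

Things in the scene. Friction and masses are not known exactly. Their poses are not given: they have to be found in the camera images.
- tube: Loose stiff brass tube, 16 mm in diameter, 180 mm long, about 60 g. Origin on its axis at mid length; x runs along the axis to the marked end; it may roll, so its y and z mean nothing. Starts lying level in the stock rest. Best gripped across its diameter near the unmarked end (x about -55 mm), clear of the rest's notches, the tray's ribs and the press.
- tube_mark (a point): Middle of the 3 mm wide black ring painted round the tube: on its axis, 55 mm from the marked end (x = +35 mm in the tube's frame).
- stock_rest: Fixed wooden rest that carries the tube at the start: dark base 130 x 60 x 12 mm, two light V-notched posts, 10 mm thick, 52 mm high, at x = +55 and -20 mm. Origin on the table under the V line; x runs along it to the tube's marked end. The tube's axis lies 44 mm above the table, the tube's middle within 5 mm of x = 0.
- press: Fixed green bench marking press. Origin on the table under the middle of its 130 x 130 mm base (12 mm thick). The bore's mouth faces its -y side; the pedal sticks out to its -x side, up to 185 mm from the origin. Nothing on it is higher than 125 mm.
- guide: Steel block of the press, 56 x 52 mm, 70 mm long, with an 18 mm bore right through, 3 mm chamfer. Origin: centre of the bore's mouth, 72 mm above the table; z points out of the mouth along the bore, rising 27 degrees above level; x level; y up, square to the bore. No stop at the right depth: a released tube is held by friction. A 26 mm barrel and ram stand on it at z = -36 mm, to y = 72 mm.
- pedal (a joint): Angle of the sprung red pedal in rad: 0 up (at rest), 0.30 down at its stop; the pad sinks 27 mm. It takes about 3 N on the pad to start and 8 N to reach the stop, and it springs back when let go. It lowers the ram (a visible pin) over the tube; the ram does not push the tube.
- pedal_pad (a point): Middle of the top face of the pedal's red pad (62 x 60 mm, black ribs), on the press's -x side; moves with the pedal. At rest about 63 mm above the table, sloping up 7 degrees away from the press; at the stop about 36 mm above the table. The hinge line is level, along the press's y, 90 mm from this point toward the press.
- tray: Fixed open grey tray, outside 240 x 124 mm, walls 5 mm thick, 24 mm high. Origin on the table under its centre; x runs along its length. Two blue ribs cross it at x = +26 and -26 mm, each a flat V (12 degrees), lowest (17 mm above the table) at the middle. The tube lies along the tray's length on both ribs, its axis 25 mm above the table, either way round.
- tin: Bystander: round aluminium tin, 58 mm in diameter, 23 mm high. Origin at the centre of its underside.
- oak_prism: Bystander: six-sided oak block with a black strap, 56 x 62 x 47 mm. Origin at the centre of its underside.
- pen: Bystander: white and red pen, 145 mm long, lying. Origin under its middle.
There are look-alikes about, which are no part of the job. What is meant by the tube is not pink, and is the larger of those in its own colour.

How it is judged:
On the way, in this order (a step that is already met when the one before it is completed fails the run):
1. the tube lies in the bore with its ring mark level with the mouth (within 5 mm), let go of, the pedal still up (z of tube_mark in the frame of guide between -0.005 and 0.005 m and x of tube_mark in the frame of guide between -0.004 and 0.004 m and y of tube_mark in the frame of guide between -0.004 and 0.004 m and angle between the x axis of tube and the z axis of guide, either way round below 0.1 rad and contact force between the fingers and tube below 0.1 N and value of joint pedal below 0.05 rad), for 0.3 s.
2. the pedal is down at its stop while the tube is still at its mark (within 6 mm) (value of joint pedal above 0.275 rad and z of tube_mark in the frame of guide between -0.006 and 0.006 m and x of tube_mark in the frame of guide between -0.004 and 0.004 m and y of tube_mark in the frame of guide between -0.004 and 0.004 m and angle between the x axis of tube and the z axis of guide, either way round below 0.1 rad and contact force between the fingers and tube below 0.1 N), for 0.2 s.
3. the pedal is up again and the tube still at its mark (within 6 mm) (value of joint pedal below 0.06 rad and z of tube_mark in the frame of guide between -0.006 and 0.006 m and x of tube_mark in the frame of guide between -0.004 and 0.004 m and y of tube_mark in the frame of guide between -0.004 and 0.004 m and angle between the x axis of tube and the z axis of guide, either way round below 0.1 rad), for 0.1 s.
At the end, for the whole second after the job is handed in: The tube lies still and level in the grey tray on both blue ribs, along the tray's length (within about 14 degrees), its middle within 30 mm of the tray's middle lengthwise, let go of; the pedal is up (x of tube in the frame of tray between -0.03 and 0.03 m and y of tube in the frame of tray between -0.045 and 0.045 m and z of tube in the frame of tray between 0.018 and 0.038 m and angle between the x axis of tube and the x axis of tray, either way round below 0.25 rad and angle between tube's own x axis and vertical between 1.45 and 1.69 rad and linear speed of tube below 0.03 m/s and contact force between the fingers and tube below 0.1 N and value of joint pedal below 0.06 rad); the robot touches nothing.
It fails at once if a bystander (tin, oak prism or pen) is moved by more than 20 mm (distance of any of tin, oak_prism, pen from where it was at the start of the episode above 0.02 m).
It fails at once if the tube is dropped: out of the fingers, it moves faster than 0.7 m/s (a fall of about 25 mm) (contact force between the fingers and tube below 0.1 N and linear speed of tube above 0.7 m/s).
It also fails if it takes over 67 s, if anything falls off the work surface, if the arm or the gripper's body presses on something with over 40 N, if the wrist force passes 120 N, or if a joint passes its speed limit or range.

## Robot

A 6-joint arm with a two-finger parallel gripper is mounted at the origin on a cart in front of the work surface, level with it; the furniture and walls round the work are solid. World frame = base frame: x ahead of the robot, y to its left, z up, the work surface at z = 0. Lengths are in m, angles in rad, forces in N, time in s.
With the tool pointing down it reaches from about 0.35 to 0.975 m from the base axis. Payload 4.9 kg.
Tool frame: the origin (TCP) lies at the very end of the fingers, on their centre line; the grasp point (between the pads) lies 19 mm behind it; z points along the fingers, y is the line along which they close (so a half turn about z gives the same grasp; the last joint's range is limited). The gripper opens to 85 mm and grips with 20 to 120 N. Pads are 22 mm wide; open, the fingers measure 114 mm over their backs; the gripper's body (76 mm by 85 mm) begins 54 mm behind the grasp point. The pads swing forward as they close: fully open they stand 13 mm farther back than shut.
Start: joints at [1.139, 0.053, 1.613, -0, 1.476, -0.119], TCP at [0.192, 0.595, 0.231] pointing down, gripper open.
Joint ranges: [-3.01, 3.01], [-1.01, 2.22], [0.06, 2.58], [-1.02, 4.17], [0.09, 2.62], [-3.14, 3.14]. Speed limits (rad/s): [2.57, 2.57, 3.14, 3.14, 3.14, 3.14].

## Interface

Orientations are given as a 3x3 rotation matrix whose columns are the frame's x, y, z axes.
In Python, from plant import * gives the robot as it stands. Calls block until the motion is done:
- movep(position, orientation): joint-space move of the TCP to a pose.
- movel(position, orientation=None, v=0.15): straight line of the TCP; orientation=None keeps the orientation; v is the mean speed in m/s.
- move_j(angles): joint-space move.
- open_jaws() and close(grasp_force=None): open the fingers fully, or close them until they stop; grasp_force is the grip in N (None keeps the last).
- pause(seconds).
- ik(position, orientation): joint angles nearest the present ones, or None.
- read_camera(name): name is "scene" or "top" or "wrist"; returns (picture, depth): 384x512x3 uint8, red, green, blue; 384x512 float32, m along the optical axis (not along the pixel's ray), 0 where there is no reading.
- get_calibration(name): a dict with "camera_matrix" (3x3 intrinsics, pixels), "cam_to_world" (4x4, takes a point from camera to world coordinates). Camera axes: x right, y down, z forward; pixel columns grow to the right and rows downward; lengths in m; the calibration is good to about 2 mm. The wrist camera is an equidistant fisheye: a pixel r from the principal point sees the ray r / f radians off the axis. A picture is of the moment at which its call begins: read the wrist's pose just before it. get_calibration takes no time and is no camera call; for the wrist camera it gives the pose at the moment of the call.
A pose or a line that the arm cannot do raises IKError and nothing moves.
- sign_off(): hands the job in; it is judged then, once.
Readings, each from a call of its own:
- read_clock(): time.
- read_joints(): joint angles.
- read_qvel(): joint speeds.
- read_joint_torque(): joint torques, N m.
- read_tcp_pos(): TCP position.
- read_tcp_rot(): TCP orientation.
- read_contact_force(): force on the tool from outside, world axes, zero at the start.
- read_ft_torque(): the same for the moment, N m.
- read_width(): opening from 0.0 (shut) to 1.0 (fully open).
- read_grasp_force(): force on a finger pad.
Only numpy, scipy, OpenCV 4.12 (cv2) and the standard library are available. Lean on these libraries where they do the work, as an engineer would, in place of code of your own. Each camera call takes 0.05 s, during which the arm holds its last target. There are 200 camera calls.

## Working session

There is one attempt and no reset: what is moved stays moved. The work goes in short steps, each a Python script; the robot and the scene stay as the last script left them, time stands still between calls to the robot, and variables do not carry over. Pictures are saved under pics/ and viewed, at most 12 in all, crops included, and the job is handed in when it is done.

```bash
mkdir -p pics
cat > h.py <<'E'
from plant import *
import numpy as np, cv2
def save(n,f):
    T=get_calibration(n); p,d=read_camera(n)
    np.savez('pics/'+f+'.npz',p=p,d=d,K=T['camera_matrix'],T=T['cam_to_world'])
    cv2.imwrite('pics/'+f+'.png',cv2.resize(p[:,:,::-1],(800,600),interpolation=cv2.INTER_CUBIC))
def load(f):
    z=np.load('pics/'+f+'.npz'); return z['p'],z['d'],z['K'],z['T']
def cloud(f):
    p,d,K,T=load(f); v,u=np.mgrid[:d.shape[0],:d.shape[1]]
    P=np.stack([(u-K[0,2])/K[0,0]*d,(v-K[1,2])/K[1,1]*d,d],-1)
    return P@T[:3,:3].T+T[:3,3]
E
python3 - <<'E'
from h import *
print(read_clock())
for n in ('scene','top'):
    save(n,n+'0'); p,d,K,T=load(n+'0'); print(K,T,(d>0).mean())
E
```

```text
0.0
[[350.54345599   0.         258.2934713 ]
 [  0.         350.54345599 196.7910438 ]
 [  0.           0.           1.        ]] [[ 0.69175138 -0.53132191  0.48905732  0.02486654]
 [-0.72211037 -0.50327166  0.47463064 -0.60468612]
 [-0.00605297 -0.68147976 -0.73181193  0.83803665]
 [ 0.          0.          0.          1.        ]] 0.9959259033203125
[[420.54887871   0.         247.6172608 ]
 [  0.         420.54887871 196.19428771]
 [  0.           0.           1.        ]] [[-0.03003897 -0.99673597  0.07493371  0.45192708]
 [-0.99940308  0.02867033 -0.0192742  -0.09327626]
 [ 0.01706292 -0.07546796 -0.99700223  1.35719585]
 [ 0.          0.          0.          1.        ]] 0.9958750406901041
```

View pics/top0.png

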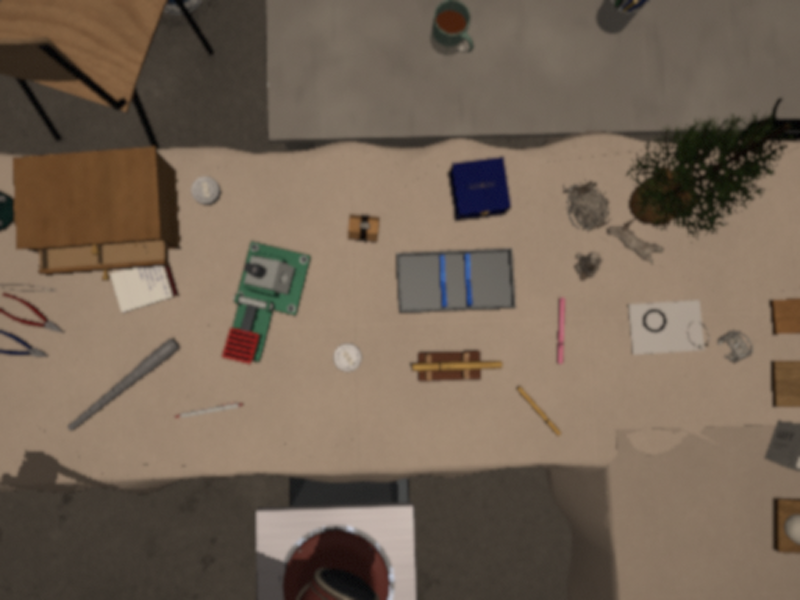

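View pics/scene0.png

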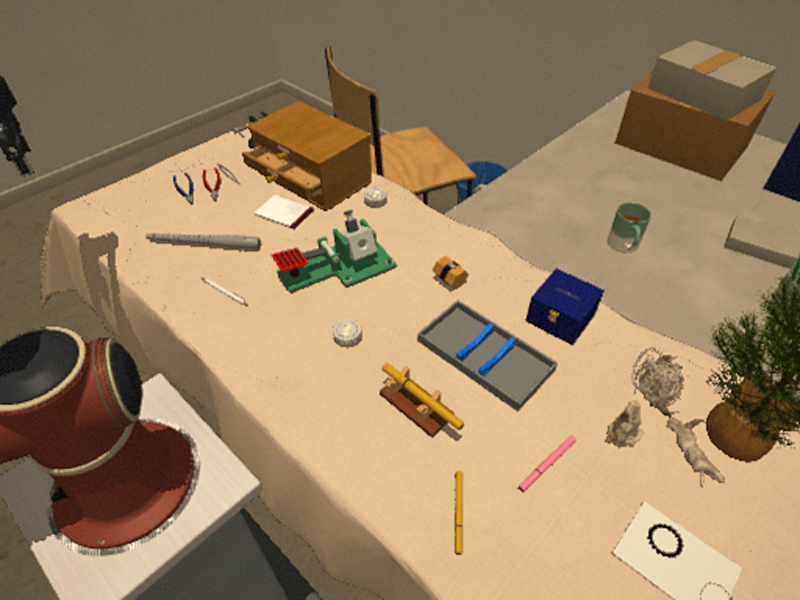

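Run:
```python
from h import *
def crop(f,x,y): 
    p=load(f)[0][y:y+75,x:x+100,::-1]; return cv2.resize(p,(400,300),interpolation=cv2.INTER_CUBIC)
m=np.vstack([np.hstack([crop('top0',130,158),crop('top0',240,195)]),np.hstack([crop('scene0',165,125),crop('scene0',220,220)])])
cv2.imwrite('pics/m1.png',m)
C=cloud('top0')
# tube/tray/press heights
for n,(u,v) in dict(tube=(290,234),tray=(283,179),tableT=(230,190),pad=(154,221),base=(194,165),guide=(176,174)).items(): print(n,C[v,u].round(4))
C=cloud('scene0')
for n,(u,v) in dict(tube=(272,254),pad=(185,166)).items(): print(n,C[v,u].round(4))
```

```text
tube [ 0.4288 -0.2464  0.05  ]
tray [ 0.6043 -0.2341  0.0206]
tableT [ 0.5758 -0.0631 -0.0012]
pad [0.4814 0.1709 0.0612]
base [0.6584 0.05   0.014 ]
guide [0.6204 0.0965 0.0924]
tube [ 0.4249 -0.2653  0.0524]
pad [0.4756 0.1673 0.065 ]
```

View pics/m1.png

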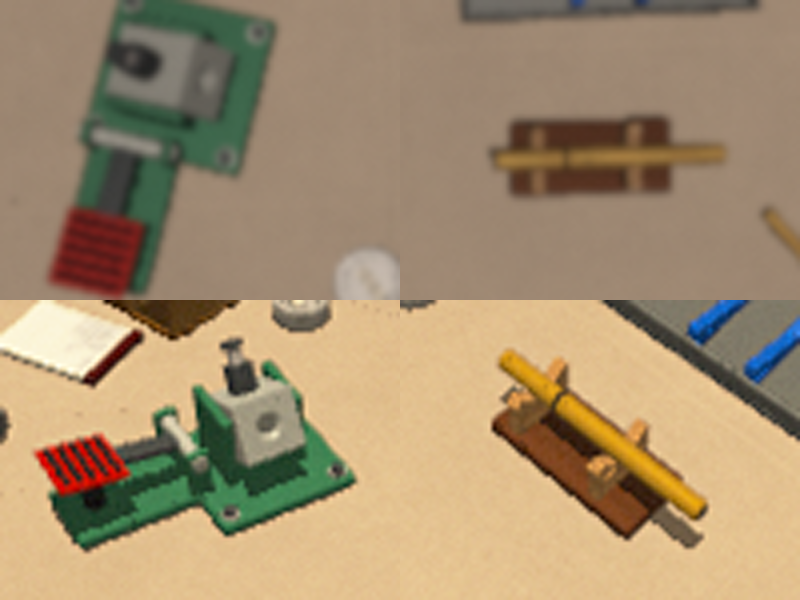

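```bash
cat >> h.py <<'E'
def ray(f,u,v,z):
    p,d,K,T=load(f); r=T[:3,:3]@np.array([(u-K[0,2])/K[0,0],(v-K[1,2])/K[1,1],1]); 
    return T[:3,3]+r*(z-T[2,3])/r[2]
E
python3 - <<'E'
from h import *
def mask(f,box,lo,hi):
    x0,y0,x1,y1=box; m=cv2.inRange(cv2.cvtColor(load(f)[0],cv2.COLOR_RGB2HSV),lo,hi); o=np.zeros_like(m); o[y0:y1,x0:x1]=m[y0:y1,x0:x1]
    n,l,s,c=cv2.connectedComponentsWithStats(o); k=1+np.argmax(s[1:,4]); return l==k
for f,b in (('top0',(255,222,330,245)),('scene0',(240,225,305,280))):
    m=mask(f,b,(18,120,90),(30,255,255)); v,u=np.nonzero(m); c=np.array([u.mean(),v.mean()]); w,e=np.linalg.eigh(np.cov(u,v)); d=e[:,1]; s=(np.c_[u,v]-c)@d
    print(f,m.sum(),c,[ray(f,*(c+d*t),.044).round(4) for t in (s.min()-.3,s.max()+.3)])
f='top0'
P=lambda x,y:((x+.5)/4-.5+130,(y+.5)/4-.5+158)
for n,(x,y,z) in dict(bTR=(273,20,.012),bBR=(238,176,.012),bBL=(82,140,.012),padTL=(68,207,.06),padTR=(147,221,.06),padBR=(130,296,.067),padBL=(50,281,.067)).items(): print(n,ray(f,*P(x,y),z).round(4))
P=lambda x,y:((x+.5)/4-.5+165,(y-300+.5)/4-.5+125)
for n,(x,y,z) in dict(mouth=(268,423,.072),bBR=(355,479,.012),bBL=(222,534,.012),padR=(130,470,.06),padF=(60,494,.067),padL=(37,452,.067),padB=(106,434,.06)).items(): print('s',n,ray('scene0',*P(x,y),z).round(4))
for c in [(397,253),(512,249),(514,308),(400,312)]: print('tray',ray(f,c[0]*.64-.2,c[1]*.64-.2,.024).round(4))
for f,b in (('top0',(275,155,310,200)),('scene0',(285,200,335,245))):
    m=cv2.inRange(cv2.cvtColor(load(f)[0],cv2.COLOR_RGB2HSV),(105,140,80),(120,255,255)); x0,y0,x1,y1=b; o=np.zeros_like(m);o[y0:y1,x0:x1]=m[y0:y1,x0:x1]
    n,l,s,c=cv2.connectedComponentsWithStats(o)
    for k in range(1,n):
        if s[k,4]>20: print('rib',f,s[k,4],ray(f,*c[k],.017).round(4))
print('tin',ray('top0',347*.64,357*.64,.023),'pen',ray('top0',210*.64,410*.64,.01),'prism',ray('top0',364*.64,228*.64,.047))
print(get_calibration('wrist'),read_tcp_rot())
E
```

```text
top0 64 [295.4375   233.609375] [array([ 0.4298, -0.3013,  0.044 ]), array([ 0.4291, -0.2244,  0.044 ])]
scene0 370 [270.31351351 253.31891892] [array([ 0.428 , -0.3431,  0.044 ]), array([ 0.4273, -0.1585,  0.044 ])]
bTR [0.666  0.0376 0.012 ]
bBR [0.541  0.0682 0.012 ]
bBL [0.5734 0.192  0.012 ]
padTL [0.5177 0.1932 0.06  ]
padTR [0.5052 0.1329 0.06  ]
padBR [0.4482 0.1455 0.067 ]
padBL [0.4614 0.206  0.067 ]
s mouth [0.6124 0.0886 0.072 ]
s bBR [0.6591 0.0335 0.012 ]
s bBL [0.5342 0.0669 0.012 ]
s padR [0.5026 0.1388 0.06  ]
s padF [0.4413 0.1508 0.067 ]
s padL [0.4595 0.2054 0.067 ]
s padB [0.5176 0.1888 0.06  ]
tray [ 0.6621 -0.1424  0.024 ]
tray [ 0.664 -0.379  0.024]
tray [ 0.5424 -0.3777  0.024 ]
tray [ 0.5409 -0.1447  0.024 ]
rib top0 65 [ 0.6022 -0.286   0.017 ]
rib top0 64 [ 0.6029 -0.2342  0.017 ]
rib scene0 140 [ 0.6019 -0.235   0.017 ]
rib scene0 149 [ 0.6036 -0.2873  0.017 ]
tin [ 0.45224334 -0.03530848  0.023     ] pen [0.35370316 0.24474902 0.01      ] prism [ 0.71054672 -0.07719951  0.047     ]
{'camera_matrix': array([[297.31863964,   0.        , 254.85933256],
       [  0.        , 297.31863964, 187.07797968],
       [  0.        ,   0.        ,   1.        ]]), 'cam_to_world': array([[ 0.30724994,  0.90542784,  0.29291279,  0.11706579],
       [ 0.9516282 , -0.29197167, -0.09568866,  0.61981821],
       [-0.00111695,  0.3081444 , -0.95133894,  0.37323564],
       [ 0.        ,  0.        ,  0.        ,  1.        ]])} [[-9.51475999e-01  3.07721904e-01 -8.08568496e-04]
 [ 3.07722856e-01  9.51474594e-01 -1.65576288e-03]
 [ 2.59817875e-04 -1.82423365e-03 -9.99998302e-01]]
```

Run:
```python
from h import *
R=np.array([[0,1,0],[1,0,0],[0,0,-1.]])
p=np.array([.4285,-.306,.025])
movep(p+[0,0,.12],R)
movel(p+[0,0,.03],v=.25); movel(p,v=.08)
close(40); print(read_width(),read_grasp_force(),read_clock())
movel(p+[0,0,.13],v=.2)
save('wrist','w1'); print(read_clock(),read_grasp_force(),read_width(),read_tcp_pos())
```

```text
0.169861457832015 38.90235722064972 5.0417
5.8917 38.925193548202515 0.1673218147414566 [ 0.42748264 -0.30508323  0.15279067]
```

View pics/w1.png

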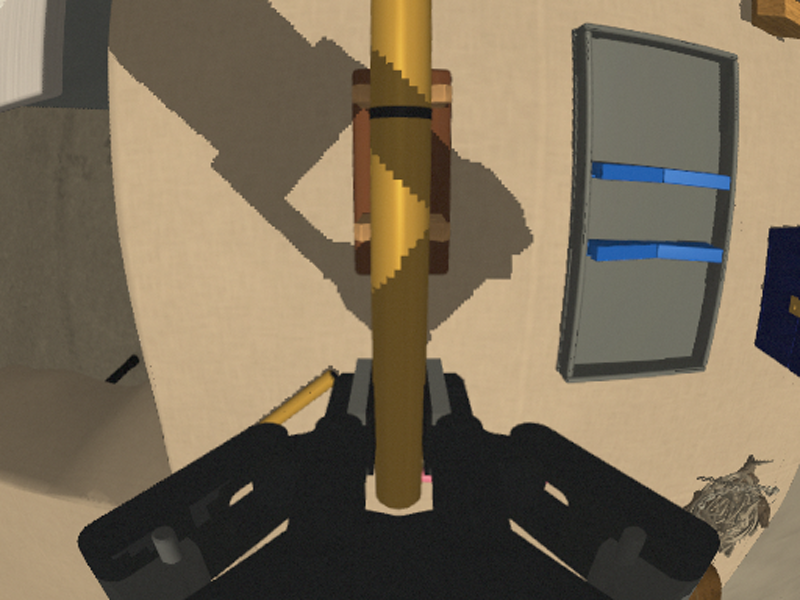

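```bash
cat >> h.py <<'E'
def fray(T,K,u,v):
    x=np.array([u-K[0,2],v-K[1,2]])/K[0,0]; r=np.hypot(*x); s=np.sin(r)/r
    return T[:3,:3]@np.array([x[0]*s,x[1]*s,np.cos(r)])
def tool_pt(f,u,v,p,R,h=-.019):
    _,_,K,T=load(f); d=R.T@fray(T,K,u,v); o=R.T@(T[:3,3]-p); return o+d*(h-o[2])/d[2]
E
python3 - <<'E'
from h import *
p=read_tcp_pos();R=read_tcp_rot()
for u,v in [(401,113),(401,20),(400,250),(398,505)]: print(tool_pt('w1',u*.64-.2,v*.64-.2,p,R).round(4))
_,d,K,T=load('w1')
print(d[72,256],d[150,256],d[10,256],np.c_[R,p])
for v in (72,150,10):
    r=fray(T,K,256,v); z=d[v,256]; q=T[:3,3]+r*z/(r@T[:3,2]); print((R.T@(q-p)).round(4))
E
```

```text
[ 0.0891  0.0009 -0.019 ]
[ 0.1149  0.0009 -0.019 ]
[ 0.0518  0.0007 -0.019 ]
[-0.041   0.0001 -0.019 ]
0.10803334 0.11703994 0.10167252 [[ 1.74078552e-05  9.99996226e-01 -2.74726303e-03  4.27482640e-01]
 [ 9.99996877e-01 -1.05417890e-05  2.49923345e-03 -3.05083233e-01]
 [ 2.49919506e-03 -2.74729795e-03 -9.99993103e-01  1.52790668e-01]]
[ 0.0885  0.0007 -0.0273]
[ 0.0578  0.0007 -0.0278]
[ 0.1141  0.0007 -0.0257]
```

```bash
cat >> h.py <<'E'
UP=np.array([0,0,1.])
def frame(yaw):   # horizontal mouth direction
    return np.array([np.sin(yaw),-np.cos(yaw),0])
def Rtool(yaw,pitch): # tool x toward press, pitch>0 = tip down
    m=frame(yaw); x=-m*np.cos(pitch)-UP*np.sin(pitch); z=m*np.sin(pitch)-UP*np.cos(pitch)
    return np.c_[x,np.cross(z,x),z]
E
python3 - <<'E'
from h import *
yaw=np.radians(-14.5); M=np.array([.6124,.0886,.072]); m=frame(yaw)
R=Rtool(yaw,-np.radians(30)); a=np.radians(44)
c=M+.27*(np.cos(a)*UP+np.sin(a)*m)-.06*R[:,1]
p=c-R@[.079,0,-.142]; print(p,ik(p,R))
movep(p,R); pause(.3)
save('wrist','w2'); np.savez('pics/w2pose.npz',p=read_tcp_pos(),R=read_tcp_rot())
print(read_clock(),read_tcp_pos())
E
```

```text
[ 0.50799741 -0.07545912  0.10374614] [-0.5629475  -0.0387079   1.99551005  0.50582737  1.38492808 -0.45614032]
7.1917 [ 0.50815907 -0.07601101  0.10411818]
```

View pics/w2.png

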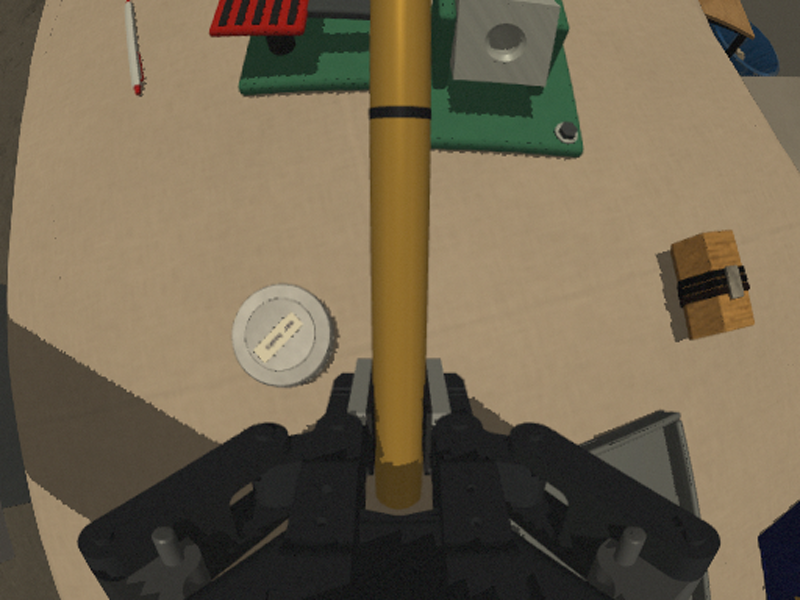

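Run:
```python
from h import *
p,d,K,T=load('w2')
cv2.imwrite('pics/w2c.png',cv2.resize(p[0:60,282:362,::-1],(800,600),interpolation=cv2.INTER_CUBIC))
def pt(u,v):
    r=fray(T,K,u,v); return T[:3,3]+r*d[v,u]/(r@T[:3,2])
pts=np.array([pt(u,v) for v in range(3,52) for u in range(295,352) if (u-323)**2+(v-26)**2>18**2])
# face plane: points near expected plane
best=None
rng=np.random.default_rng(0)
for _ in range(2000):
    a=pts[rng.choice(len(pts),3,replace=False)]; n=np.cross(a[1]-a[0],a[2]-a[0]); l=np.linalg.norm(n)
    if l<1e-8: continue
    n/=l; k=abs((pts-a[0])@n)<.0012
    if best is None or k.sum()>best.sum(): best=k
q=pts[best]; c=q.mean(0); n=np.linalg.svd(q-c)[2][2]; n*=np.sign(n[2]); print(best.sum(),len(pts),c,n,'elev',np.degrees(np.arcsin(n[2])),'yaw',np.degrees(np.arctan2(n[0],-n[1])))
np.savez('pics/face.npz',c=c,n=n)
# base edge / droop of tube from depth
E=np.load('pics/w2pose.npz')
for v in range(5,200,20):
    print(((pt(256,v)-E['p'])@E['R']).round(4))
```

```text
1572 1784 [0.61173737 0.08594798 0.07193702] [-0.23584527 -0.86015624  0.45222588] elev 26.886583777217034 yaw -15.333035715641177
[ 0.116   0.0002 -0.0262]
[ 0.1075  0.0002 -0.0265]
[ 0.0993  0.0002 -0.027 ]
[ 0.0914  0.0002 -0.0268]
[ 0.0836  0.0002 -0.0269]
[ 0.0758  0.0002 -0.0271]
[ 0.068   0.0002 -0.027 ]
[ 0.0602  0.0002 -0.0274]
[ 0.052   0.0002 -0.0271]
[ 0.0433  0.0002 -0.0259]
```

View pics/w2c.png

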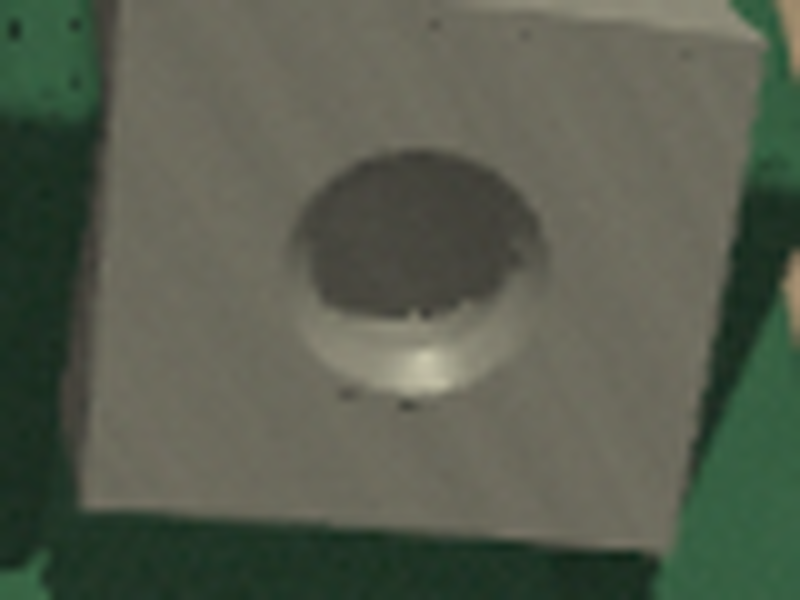

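Run:
```python
from h import *
p,d,K,T=load('w2'); F=np.load('pics/face.npz'); r=fray(T,K,323.45,26.75)
M=T[:3,3]+r*((F['c']-T[:3,3])@F['n'])/(r@F['n']); print('M wrist',M)
yaw=np.radians(-15.); R=Rtool(yaw,np.radians(27)); zg=-R[:,0]
np.savez('pics/g.npz',M=M,R=R)
off=np.array([.089,.0008,-.0185])
tcp=lambda s:M+zg*s-R@off
movep(tcp(.14),R); movel(tcp(.075),v=.12); pause(.2)
save('scene','s3'); save('top','t3')
def crop(f,x,y): 
    p=load(f)[0][y:y+60,x:x+80,::-1]; return cv2.resize(p,(400,300),interpolation=cv2.INTER_CUBIC)
cv2.imwrite('pics/m3.png',np.hstack([crop('scene0',190,130),crop('scene0',190,130)])*0+np.hstack([crop('scene0' if 0 else 's3',190,130),crop('t3',150,150)]))
print(read_clock(),read_tcp_pos()-tcp(.075),read_contact_force())
```

```text
M wrist [0.61198751 0.08630664 0.07274967]
9.1167 [ 7.17210248e-05 -4.03022982e-04  4.22832591e-04] [-1.60010820e-01  1.70839409e-04  5.53371164e-01]
```

View pics/m3.png

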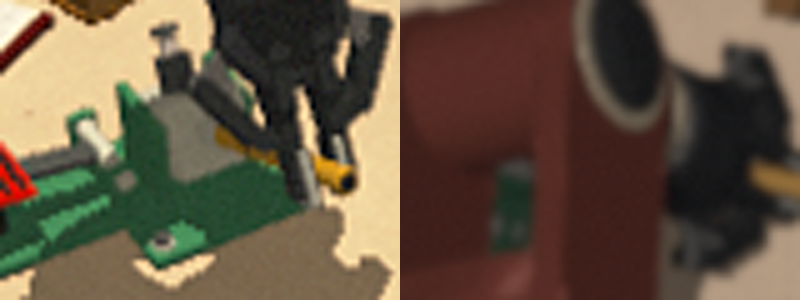

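```bash
cat > ins.py <<'E'
from h import *
g=np.load('pics/g.npz'); M,R=g['M'],g['R']; zg=-R[:,0]
off=np.array([.089,.0008,-.0185]); f0=np.array([-.16,0,.55])
tcp=lambda s,l:M+zg*s-R@off+R@np.r_[0,l]
def insert(s0,s1,l,step=.004,v=.04,k=2e-4,fmax=20):
    s=s0
    while s>s1+1e-6:
        s=max(s-step,s1); movel(tcp(s,l),R,v=v)
        f=R.T@(read_contact_force()-f0); print(f'{s:.4f}',f.round(2),(1e3*l).round(2))
        if abs(f[0])>fmax or np.hypot(*f[1:])>30: print('stop'); break
        l=l+np.clip(k*f[1:],-.0006,.0006)
    return s,l
E
python3 - <<'E'
from ins import *
s,l=insert(.075,.035,np.zeros(2)); print(s,l,read_clock(),read_grasp_force())
np.save('pics/sl.npy',np.r_[s,l])
E
```

```text
0.0710 [0.08 0.74 1.67] [0. 0.]
0.0670 [ 0.2  -0.12  0.41] [0.15 0.33]
0.0630 [0.19 0.08 0.48] [0.12 0.42]
0.0590 [ 0.07 -0.06  0.37] [0.14 0.51]
0.0550 [ 1.73 -0.05  0.4 ] [0.13 0.59]
0.0510 [ 1.15 -0.27  1.74] [0.12 0.67]
0.0470 [-0.62  0.55  1.63] [0.06 1.01]
0.0430 [ 0.7  -0.03  0.93] [0.17 1.34]
0.0390 [0.42 0.17 1.45] [0.17 1.53]
0.0350 [0.79 0.22 1.46] [0.2  1.82]
0.035 [0.00024846 0.0021071 ] 11.6167 38.94709646701813
```

Run:
```python
from ins import *
s,*l=np.load('pics/sl.npy'); f0[:]=f0+R@[0,0,.4]
s,l=insert(s,.003,np.array(l),step=.008)
np.save('pics/sl.npy',np.r_[s,l]); pause(.1)
save('wrist','w4'); p,d,K,T=load('w4')
cv2.imwrite('pics/w4c.png',cv2.resize(p[30:120,196:316,::-1],(800,600),interpolation=cv2.INTER_CUBIC)); print(read_clock())
```

```text
0.0270 [-0.11  0.17  0.77] [0.25 2.11]
0.0190 [ 1.4   0.26 -0.42] [0.28 2.26]
0.0110 [0.44 0.21 0.5 ] [0.33 2.18]
0.0030 [0.36 0.6  0.79] [0.38 2.28]
13.1667
```

View pics/w4c.png

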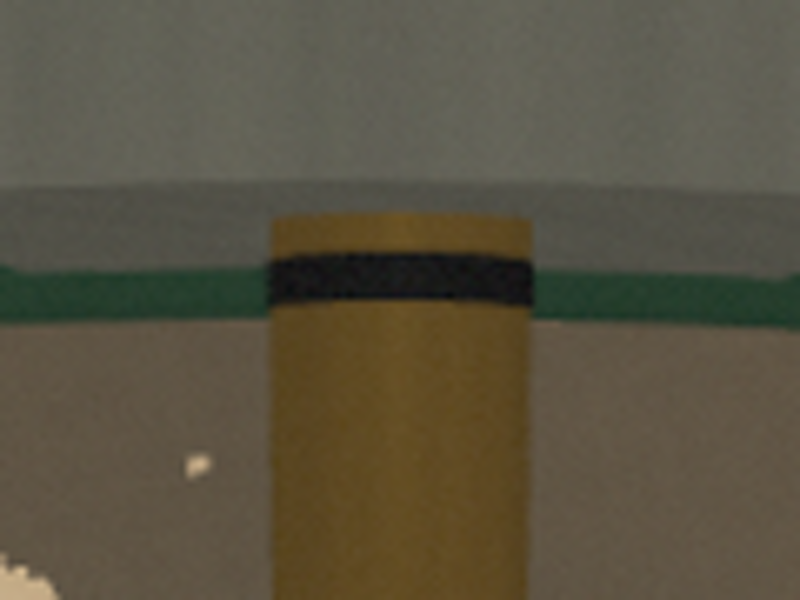

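Run:
```python
from ins import *
s,*l=np.load('pics/sl.npy'); l=np.array(l)
movel(tcp(-.0004,l),R,v=.03); np.save('pics/sl.npy',np.r_[-.0004,l]); print((R.T@(read_contact_force()-f0)).round(2))
open_jaws(); pause(.1)
save('wrist','w5'); p,d,K,T=load('w5')
print(read_contact_force(),read_clock())
cv2.imwrite('pics/w5c.png',cv2.resize(p[30:120,196:316,::-1],(800,600),interpolation=cv2.INTER_CUBIC))
```

```text
[ 1.11 -0.02  0.72]
[-0.59439824  0.42489578 -0.0497136 ] 14.2667
```

View pics/w5c.png

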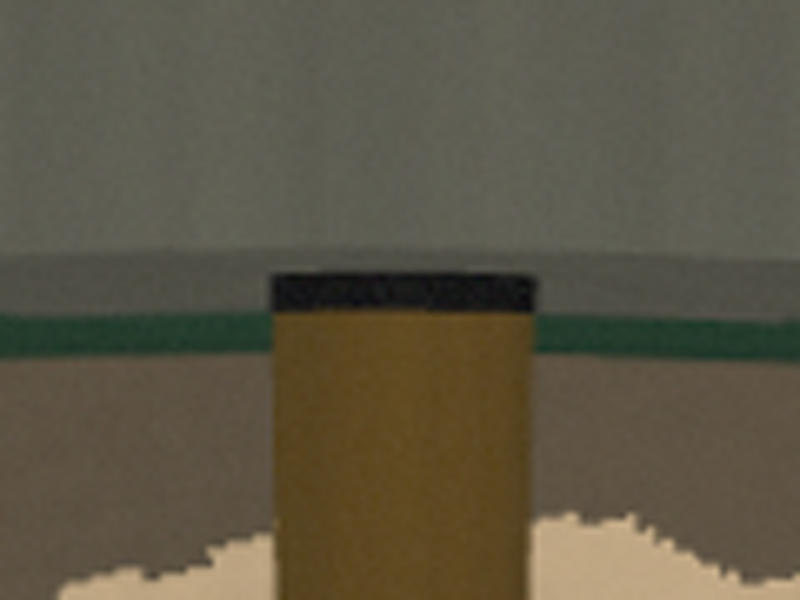

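Run:
```python
from ins import *
p=read_tcp_pos(); movel(p-R[:,2]*.11,v=.15); close(20)
Rd=Rtool(np.radians(-15),0); P=np.array([.482,.170,0])
movep(P+[0,0,.15],Rd); movel(P+[0,0,.075],v=.15)
f00=read_contact_force(); z=.066; print(f00)
while z>.026:
    movel(P+[0,0,z],v=.05); f=read_contact_force()-f00; print(round(z,4),f.round(1),read_tcp_pos()[2].round(4))
    if f[2]>18: break
    z-=.005 if z>.042 else .002
pause(.3); print((read_contact_force()-f00).round(1)); save('scene','s6')
movel(P+[0,0,.075],v=.06); movel(P+[0,0,.15],v=.15); pause(.2); save('scene','s7')
print(read_clock())
c=lambda f:cv2.resize(load(f)[0][130:190,165:245,::-1],(400,300),interpolation=cv2.INTER_CUBIC)
cv2.imwrite('pics/m7.png',np.hstack([c('s6'),c('s7')]))
```

```text
[0.26361881 0.90765603 0.35958033]
0.066 [-0.5 -2.  -0.3] 0.0661
0.061 [ 0.9 -0.5  3.1] 0.0616
0.056 [ 1.3 -0.2  2.8] 0.0564
0.051 [0.  1.4 4.1] 0.0515
0.046 [-0.3  0.5  6. ] 0.0466
0.041 [-0.7  1.   7.4] 0.0418
0.039 [-1.7  0.6  7.7] 0.04
0.037 [-1.4 -0.4  8.2] 0.0382
0.035 [-1.9 -0.5  9.2] 0.0365
0.033 [-6.2 -1.7 18.7] 0.0361
[-6.5 -1.6 19.2]
21.9667
```

View pics/m7.png

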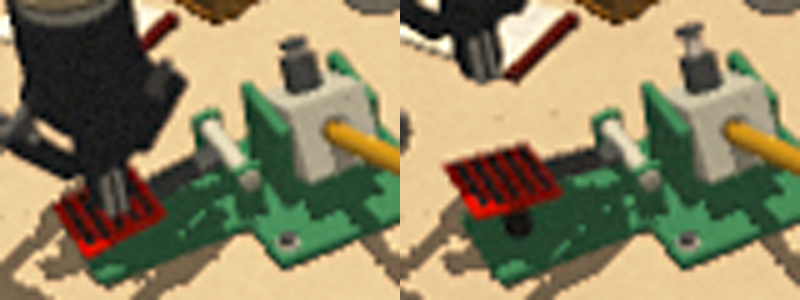

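Run:
```python
from ins import *
s,*l=np.load('pics/sl.npy'); g0=tcp(s,np.array(l))-.006*R[:,2]
movep(g0-R[:,2]*.11+[0,0,.03],R); open_jaws(); movel(g0-R[:,2]*.03,R,v=.2); movel(g0,v=.08)
close(40); f1=read_contact_force(); print(read_width(),read_grasp_force(),(R.T@f1).round(1))
for k in (.02,.04,.08): movel(g0+zg*k,v=.08); print((R.T@read_contact_force()).round(1))
movel(g0+zg*.13,v=.15)
Rl=Rtool(.008,0)
movep(np.array([.6,-.30,.17]),Rl); pause(.2)
save('wrist','w8'); p=read_tcp_pos();Rn=read_tcp_rot(); np.savez('pics/w8pose.npz',p=p,R=Rn); print(read_clock(),p,read_grasp_force())
_,d,K,T=load('w8')
for v in range(5,200,20):
    r=fray(T,K,256,v); print((Rn.T@(T[:3,3]+r*d[v,256]/(r@T[:3,2])-p)).round(4))
```

```text
0.17495224314676258 39.73677635192871 [ 0.1 -0.1 -0.2]
[1.5 0.4 0.5]
[-0.7  1.1  0.7]
[1.  0.6 0.4]
28.3833 [ 0.6003608  -0.29795423  0.16958111] 39.75670337677002
[ 0.1178  0.0004 -0.0215]
[ 0.1092  0.0004 -0.0212]
[ 0.1007  0.0004 -0.0208]
[ 0.0925  0.0005 -0.0193]
[ 0.0841  0.0005 -0.0205]
[ 0.0758  0.0005 -0.0195]
[ 0.0674  0.0005 -0.0191]
[ 0.0589  0.0005 -0.0189]
[ 0.0501  0.0005 -0.0185]
[ 0.0411  0.0005 -0.0185]
```

View pics/w8.png

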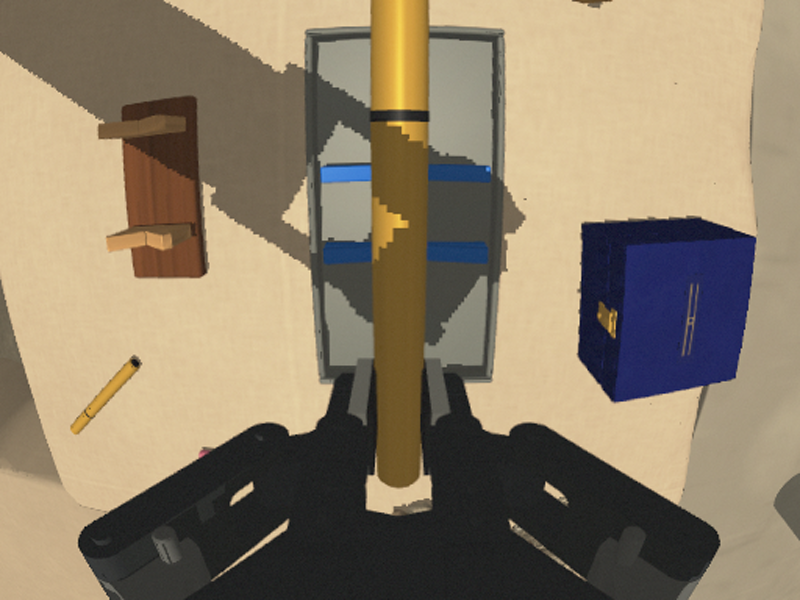

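Run:
```python
from h import *
E=np.load('pics/w8pose.npz'); mk=tool_pt('w8',401*.64-.2,116*.64-.2,E['p'],E['R'],-.0125); print(mk)
R=Rtool(.008,.04); C=np.array([.6027,-.2606,.025])
t=C-R@[mk[0]-.035,.0007,-.011]
movel(t+[0,0,.06],R,v=.15); movel(t+[0,0,.012],v=.12); pause(.2); f0=read_contact_force()
for h in (.008,.006,.0045,.003,.002,.001,0,-.001):
    movel(t+[0,0,h],v=.03); f=read_contact_force()-f0; print(h,f.round(2))
    if f[2]>2: break
open_jaws(); pause(.2); print(read_contact_force()-f0,read_tcp_pos())
movel(read_tcp_pos()+[0,0,.12],v=.1); pause(.5)
save('wrist','w9'); print(read_clock())
```

```text
[ 0.08915879  0.00067453 -0.0125    ]
0.008 [-0.21 -0.05  1.37]
0.006 [0.07 0.03 1.27]
0.0045 [ 0.29 -1.01  1.39]
0.003 [ 0.06 -0.17  1.15]
0.002 [-0.63 -1.02  2.4 ]
[-0.41817868 -1.16413696  1.34871147] [ 0.60242897 -0.31513535  0.01817247]
33.9833
```

View pics/w9.png

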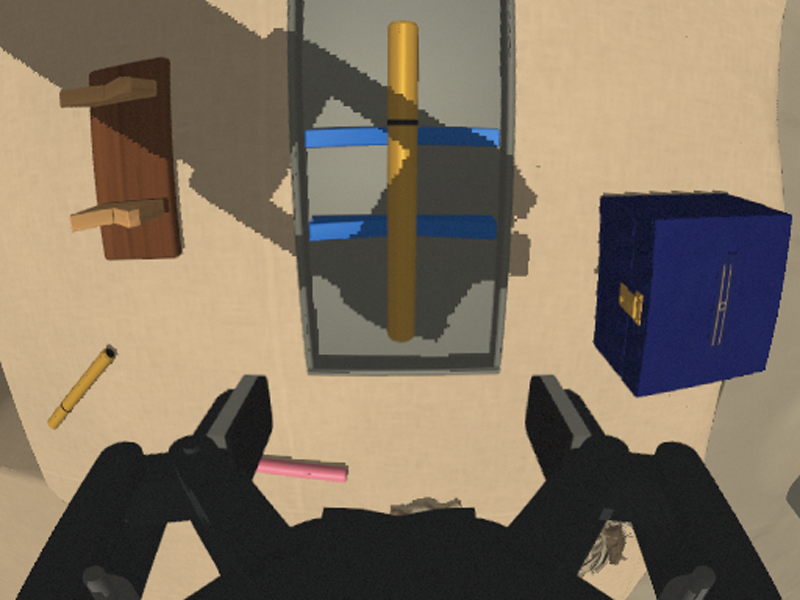

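The picture shows the tube lying along the tray across both ribs, from (402,25) to (400,340), centred between the ribs, and the gripper is clear of it.

```bash
python3 -c "
from plant import *
print(sign_off())"
```

```text
the job is handed in; nothing more can be done
None
```

I slid the tube into the bore to its mark and let go, pressed the pedal to its stop and let it spring back, then laid the tube in the tray across both ribs and handed the job in at about 34 s; no verdict came back.

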